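Sort the radio desk clutter into the stacking bins

TASK

Tidy the radio desk by kind: the stationery (the red and white marker) goes in the blue bin, the tool (the orange screwdriver) in the yellow bin and the radio spare (the grey battery pack) in the green bin. Set each one down gently, not dropped, so that it lies flat on the floor of its bin, and leave the bins, the scanner and the morse paddle where they stand.

Things in the scene. Friction and masses are not known exactly. Their poses are not given: they have to be found in the camera images.
- marker_mid (a point): Stationery: chunky flat-sided marker pen, red cap and white body with a red band, 126 mm long (x, cap at +x), 24 mm wide (y), 20 mm high (z), lying on the desk. About 40 g. The point is its centre, 10 mm above its underside.
- screwdriver_mid (a point): Tool: stubby screwdriver with a flat-sided orange and black handle, lying on the desk, 116 mm long along x. The handle runs from x = -58 to +16 mm and is 26 mm wide (y) and 26 mm high (z); then a thin steel blade to x = +58 mm. About 90 g. The point is the middle of the whole length (on the handle), 13 mm above its underside.
- battery_mid (a point): Radio spare: grey battery pack with a copper band and brass contacts, 100 mm long (x), 50 mm wide (y), 26 mm high (z), lying flat. About 160 g. The point is its centre, 13 mm above its underside.
- bin_blue: Blue plastic bin: open round tub, 160 mm across the rim, 152 mm across the foot, 60 mm high, wall 4 mm, inside floor 144 mm across and 5 mm above the table. Loose, about 0.3 kg. Origin: centre of its underside; z up.
- bin_yellow: Yellow plastic bin: open round tub, 160 mm across the rim, 152 mm across the foot, 60 mm high, wall 4 mm, inside floor 144 mm across and 5 mm above the table. Loose, about 0.3 kg. Origin: centre of its underside; z up.
- bin_green: Green plastic bin: open round tub, 160 mm across the rim, 152 mm across the foot, 60 mm high, wall 4 mm, inside floor 144 mm across and 5 mm above the table. Loose, about 0.3 kg. Origin: centre of its underside; z up.
- scanner: Black handheld radio scanner lying face up with its antenna to +x, 162 mm long, 58 mm wide, 34 mm high, among the items; loose. Origin: its underside, the body spans x = -80 to +30 mm and the antenna goes on to x = +82 mm.
- key: Morse paddle on a dark steel base 85 x 65 mm with red finger pieces to -x, 108 mm long over all, 42 mm high, among the items; loose. Origin: centre of the underside of its base.
There are look-alikes about, which are no part of the job. Several things look just like the part that bears marker_mid: the one meant starts farthest to the robot's left.

How it is judged (in metres and radians):
At the end, for the whole second after the job is handed in: Marker in blue, screwdriver in yellow, battery pack in green bin, each at rest flat on the bin floor: long axis within 8 degrees of level, centre within 40 mm of the bin axis and 8 to 20 mm (marker) or 8 to 24 mm (others) above the bin underside; bins upright within 5 degrees (horizontal distance between marker_mid and bin_blue below 0.04 m and z of marker_mid in the frame of bin_blue between 0.008 and 0.02 m and angle between marker_mid's own x axis and vertical between 1.42 and 1.72 rad and linear speed of each of marker, screwdriver, battery below 0.03 m/s and angle between each of bin_blue, bin_yellow, bin_green's own z axis and vertical below 0.1 rad and horizontal distance between screwdriver_mid and bin_yellow below 0.04 m and z of screwdriver_mid in the frame of bin_yellow between 0.008 and 0.024 m and angle between screwdriver_mid's own x axis and vertical between 1.42 and 1.72 rad and horizontal distance between battery_mid and bin_green below 0.04 m and z of battery_mid in the frame of bin_green between 0.008 and 0.024 m and angle between battery_mid's own x axis and vertical between 1.42 and 1.72 rad); the robot touches nothing.
It fails at once if an item is dropped or thrown into a bin (moving faster than 0.7 m/s inside it) instead of being set down ((linear speed of marker above 0.7 m/s and horizontal distance between marker_mid and bin_blue below 0.075 m and height (world z) of marker_mid below 0.06 m) or (linear speed of marker above 0.7 m/s and horizontal distance between marker_mid and bin_yellow below 0.075 m and height (world z) of marker_mid below 0.06 m) or (linear speed of marker above 0.7 m/s and horizontal distance between marker_mid and bin_green below 0.075 m and height (world z) of marker_mid below 0.06 m) or (linear speed of screwdriver above 0.7 m/s and horizontal distance between screwdriver_mid and bin_blue below 0.075 m and height (world z) of screwdriver_mid below 0.06 m) or (linear speed of screwdriver above 0.7 m/s and horizontal distance between screwdriver_mid and bin_yellow below 0.075 m and height (world z) of screwdriver_mid below 0.06 m) or (linear speed of screwdriver above 0.7 m/s and horizontal distance between screwdriver_mid and bin_green below 0.075 m and height (world z) of screwdriver_mid below 0.06 m) or (linear speed of battery above 0.7 m/s and horizontal distance between battery_mid and bin_blue below 0.075 m and height (world z) of battery_mid below 0.06 m) or (linear speed of battery above 0.7 m/s and horizontal distance between battery_mid and bin_yellow below 0.075 m and height (world z) of battery_mid below 0.06 m) or (linear speed of battery above 0.7 m/s and horizontal distance between battery_mid and bin_green below 0.075 m and height (world z) of battery_mid below 0.06 m)).
It fails at once if a bin is shifted more than 40 mm (distance of any of bin_blue, bin_yellow, bin_green from where it was at the start of the episode above 0.04 m).
It fails at once if the scanner or the morse paddle is shifted more than 25 mm (distance of any of scanner, key from where it was at the start of the episode above 0.025 m).
It also fails if it takes over 69 s, if anything falls off the work surface, if the arm or the gripper's body presses on something with over 40 N, if the wrist force passes 120 N, or if a joint passes its speed limit or range.

ROBOT

A 6-joint arm with a two-finger parallel gripper is mounted at the origin on the work surface. World frame = base frame: x ahead of the robot, y to its left, z up, the work surface at z = 0. Lengths are in m, angles in degrees, forces in N, time in s.
With the tool pointing down it reaches from about 0.25 to 0.8 m from the base axis. Payload 8.5 kg.
Tool frame: the origin (TCP) lies between the finger pads; the fingertips stand 25 mm ahead of it and the grasp point (between the pads) lies 6 mm ahead of it; z points along the fingers, y is the direction in which the jaws open and shut (so a half turn about z gives the same grasp; the last joint's range is limited). The gripper opens to 85 mm and grips with 20 to 120 N. Pads are 22 mm wide; open, the fingers measure 114 mm over their backs; the gripper's body (76 mm by 85 mm) begins 54 mm behind the grasp point. The pads swing forward as they close: fully open they stand 13 mm farther back than shut.
Start: joints at [-69.729, 13.648, -0.773, 75.585, 0, 90], TCP at [0.182, -0.492, 0.256] pointing down, gripper open.
Joint ranges: [-152.45, 152.45], [-59.26, 108.67], [-65.41, 83.53], [-104.44, 129.93], [-82.83, 76.93], [-180, 180]. Speed limits (degrees/s): [127.2, 127.2, 159.86, 180, 180, 180].

INTERFACE

Orientations are given as a 3x3 rotation matrix whose columns are the frame's x, y, z axes.
In Python, from station import r gives the robot as it stands.
- The arm moves only by the shell command python3 -m inch 'ROWS' [OPENING] [FORCE]. ROWS is JSON, a list of rows, each an object of numbers: "tx", "ty", "tz": the shift along the tool's x, y, z in mm; "rx", "ry", "rz": the turn, a rotation vector about the tool's x, y, z in rad. A call has 1 to 8 rows; each row shifts and turns the pose as measured when the row begins, along the tool's axes as they then stand; what a row does not reach is not made up. A row lasts 1/8 s, in which the tool goes at most 62.5 mm and 10.7 degrees, less where a joint would pass 70% of its speed; a pose out of reach is approached as far as the arm can. A call is refused whole if a number of a shift passes 62.5 or a number of a turn 0.188, either way. A call with a gripper value outside its range is refused whole. OPENING is the finger opening in mm, from 0 to 85.4, set as the call begins (- or left out, the last holds). The fingers move at their own pace and stop on an object; FORCE is the grip in N (left out, the last holds). Time passes only in rows, so rows that do not move let the fingers close. It gives the time, the measured TCP pose, the force and the opening at its end, in the units of the state.
- r.observe(): the state, without advancing time (a new reading comes with each control period).
- r.get_image(name): name is "scene" or "top" or "wrist"; returns a dict with "pixels" (384x512x3 uint8, red, green, blue), "fx", "fy", "cx", "cy" (pixels), "R" (3x3) and "t" (3): a world point X has camera coordinates R X + t; the wrist camera has in their place "tool_from_camera" (4x4, takes a point from camera to tool coordinates, whose origin is the TCP and whose axes are the flange's). Camera axes: x right, y down, z forward; pixel columns grow to the right and rows downward; lengths in m; the calibration is good to about 2 mm. A picture is of the moment at which its call begins: read the wrist's pose just before it. There is no depth.
- r.finish_job(): hands the job in, once; it reports no verdict.
Trained networks look in the newest picture that a camera, given by its name, has taken for a name from the list of things; names that differ only in an ending like _2 or _b are one class to them, and where a whole thing is asked for, a point or a joint stands for the part that bears it (a point fixed in the world has none). Each returns a list of dicts, best first, with "confidence" (0 to 1); they miss things now and then, are a little off and sometimes report something else, mostly with a low value. They report only what shows in the picture. A call takes as long as a camera call. They do not tell look-alikes from the thing itself.
- r.search_frame(camera, label): "box" ([left, top, right, bottom] as shares, 0 to 1, of the picture: columns of its width, rows of its height, round what is visible of it).
The state is a dict: "time_s": time; "q": joint angles; "dq": joint speeds; "tau": joint torques, N m; "ee_pos": TCP position; "ee_rot": TCP orientation; "contact_force": force on the tool from outside, world axes, zero at the start; "torque": the same for the moment, N m; "gripper_width": finger opening in m.
Only numpy, scipy, OpenCV 4.12 (cv2) and the standard library are available. Lean on these libraries where they do the work, as an engineer would, in place of code of your own. Each camera call takes 0.05 s, during which the arm holds its last target.

## Working session

There is one attempt and no reset: what is moved stays moved. The work goes in short steps, Python scripts to look and compute and a shell command to move; the robot and the scene stay as the last step left them, time stands still between calls to the robot, and variables do not carry over. Pictures are saved under pics/ and viewed, and the job is handed in when it is done.

```bash
ls; mkdir -p pics
python3 - <<'E'
from station import r
import cv2
o=r.observe(); print(o['time_s'],o['ee_pos'],o['ee_rot'],o['gripper_width'])
for n in ['scene','top']:
    im=r.get_image(n); cv2.imwrite(f'pics/{n}0.png',cv2.resize(im['pixels'][:,:,::-1],(800,600),interpolation=cv2.INTER_CUBIC))
    print(n,im['fx'],im['cx'],im['cy'],im['R'],im['t'])
    for l in ['marker_mid','screwdriver_mid','battery_mid','bin_blue','bin_yellow','bin_green','scanner','key']:
        for d in r.search_frame(n,l)[:5]: 
            b=d['box'];print(l,round(d['confidence'],2),[round(b[0]*512),round(b[1]*384),round(b[2]*512),round(b[3]*384)])
E
```

```text
pics
0.0 [ 0.18176261 -0.4921325   0.25570492] [[ 9.38067144e-01  3.46453167e-01 -4.86131603e-04]
 [ 3.46453508e-01 -9.38066210e-01  1.32373975e-03]
 [ 2.59019854e-06 -1.41017877e-03 -9.99999006e-01]] 0.08544482846410104
scene 453.82314949374813 258.88033123898884 204.8817091198766 [[ 0.48882223  0.87237031 -0.00478212]
 [ 0.47857278 -0.27273767 -0.83461503]
 [-0.72939764  0.40568979 -0.55081292]] [-0.22632125 -0.16237951  1.53999816]
marker_mid 0.79 [273, 167, 313, 178]
marker_mid 0.73 [357, 180, 372, 202]
battery_mid 0.6 [120, 240, 166, 269]
bin_blue 0.57 [341, 202, 406, 259]
bin_yellow 0.62 [357, 181, 376, 201]
bin_yellow 0.59 [256, 227, 322, 288]
bin_yellow 0.24 [177, 218, 223, 256]
bin_green 0.84 [165, 264, 240, 337]
scanner 0.86 [181, 216, 226, 255]
key 0.81 [288, 184, 321, 217]
top 369.35567204599516 253.6306712703399 197.96167358514472 [[-0.00492472 -0.99973619 -0.02243427]
 [-0.98920004  0.00815682 -0.14634461]
 [ 0.146489    0.02147127 -0.98897925]] [0.02334723 0.47565884 0.75991842]
marker_mid 0.93 [128, 275, 186, 307]
marker_mid 0.88 [84, 178, 131, 219]
screwdriver_mid 0.61 [232, 181, 270, 222]
battery_mid 0.64 [379, 188, 427, 237]
bin_blue 0.68 [121, 84, 198, 160]
bin_yellow 0.95 [234, 88, 308, 162]
bin_green 0.68 [332, 71, 413, 153]
scanner 0.82 [316, 172, 357, 241]
scanner 0.23 [171, 195, 209, 248]
key 0.83 [174, 194, 210, 248]
```

View pics/top0.png

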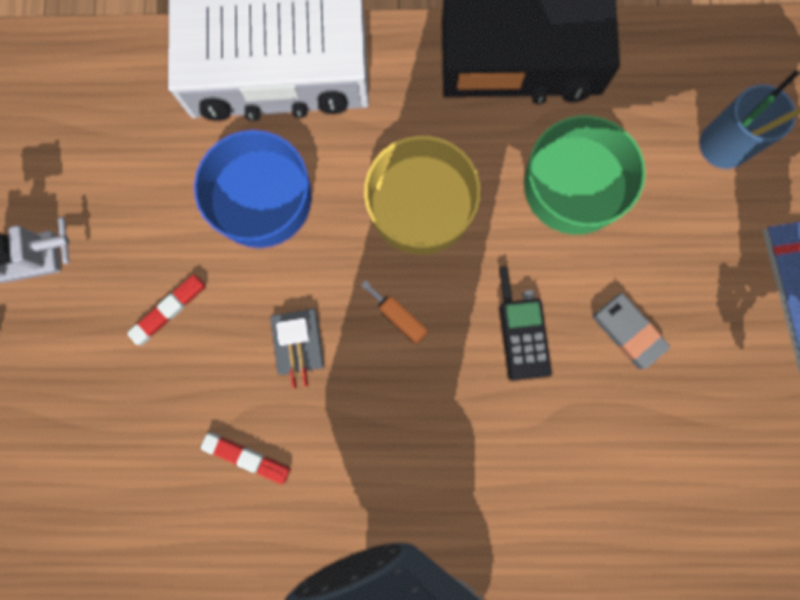

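View pics/scene0.png

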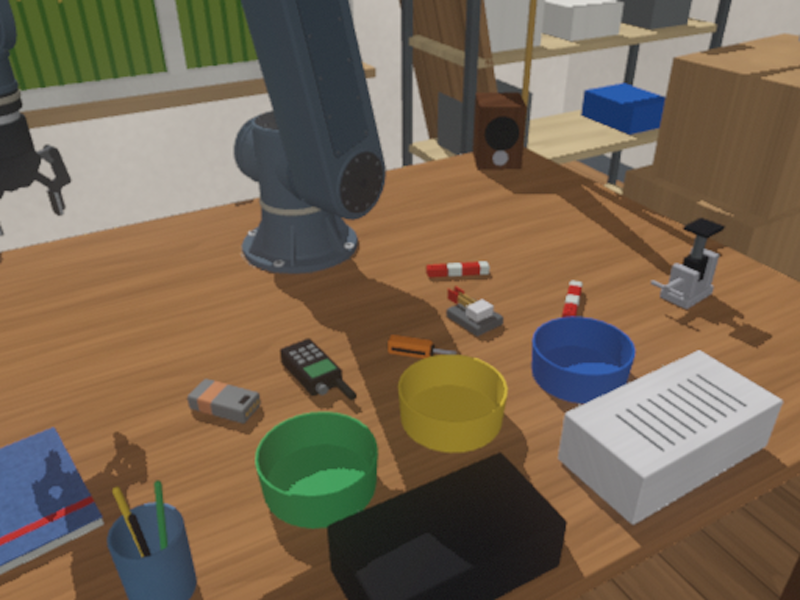

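```bash
cat > h.py <<'E'
import numpy as np, cv2
from scipy.optimize import least_squares
def proj(im,X):
    c=X@np.array(im['R']).T+np.array(im['t']); return np.c_[im['fx']*c[:,0]/c[:,2]+im['cx'],im['fy']*c[:,1]/c[:,2]+im['cy']]
def ray(im,u,v,z):
    R=np.array(im['R']);C=-R.T@np.array(im['t']);d=R.T@np.array([(u-im['cx'])/im['fx'],(v-im['cy'])/im['fy'],1]);return C+d*(z-C[2])/d[2]
def box(x0,x1,y,z0,z1): return np.array([[a,b,c] for a in(x0,x1) for b in(-y,y) for c in(z0,z1)])
th=np.linspace(0,2*np.pi,48,endpoint=False)
circ=lambda r,z:np.c_[r*np.cos(th),r*np.sin(th),0*th+z]
M={'marker':box(-.063,.063,.012,0,.02),'battery':box(-.05,.05,.025,0,.026),
'screwdriver':np.r_[box(-.058,.016,.013,0,.026),box(.016,.058,.003,.010,.016)],
'handle':box(-.058,.016,.013,0,.026),
'bin':np.r_[circ(.08,.06),circ(.076,0)]}
def place(m,p):
    c,s=np.cos(p[2]),np.sin(p[2]);return m@np.array([[c,s,0],[-s,c,0],[0,0,1]])+[p[0],p[1],0]
D=np.c_[np.cos(th),np.sin(th)]
def fit(obs,model,p0,yaw=True):
    m=M[model]
    def f(p):
        q=p if yaw else [p[0],p[1],0]
        return np.concatenate([(proj(im,place(m,q))@D.T).max(0)-((c+0.0)@D.T).max(0) for im,c in obs])
    s=least_squares(f,p0 if yaw else p0[:2],x_scale=[.01,.01,.1][:len(p0) if yaw else 2],loss='soft_l1')
    return s.x,np.sqrt(np.mean(s.fun**2)) if False else np.sqrt(np.mean(f(s.x)**2))
def blob(im,b,lo,hi,pad=6,close=5):
    """HSV mask within box -> contour points (full pixel)"""
    px=im['pixels'];hsv=cv2.cvtColor(np.ascontiguousarray(px),cv2.COLOR_RGB2HSV)
    m=cv2.inRange(hsv,np.array(lo),np.array(hi)) if lo[0]<=hi[0] else cv2.inRange(hsv,np.array([0,*lo[1:]]),np.array(hi))|cv2.inRange(hsv,np.array(lo),np.array([179,*hi[1:]]))
    return crop(m,b,pad,close)
def crop(m,b,pad=6,close=5):
    k=np.zeros_like(m);y0,y1,x0,x1=max(b[1]-pad,0),b[3]+pad,max(b[0]-pad,0),b[2]+pad;k[y0:y1,x0:x1]=m[y0:y1,x0:x1]
    k=cv2.morphologyEx(k,cv2.MORPH_CLOSE,np.ones((close,close)))
    n,l,st,_=cv2.connectedComponentsWithStats(k);i=1+np.argmax(st[1:,4]);k=(l==i).astype(np.uint8)
    c=cv2.findContours(k,0,1)[0];return np.concatenate(c)[:,0,:].astype(float),k
E
python3 - <<'E'
from h import *; from station import r
im=r.get_image('top')
px=im['pixels'];hsv=cv2.cvtColor(px,cv2.COLOR_RGB2HSV)
for n,(u,v) in dict(wood=(100,160),woodsh=(255,260),red=(120,186),white=(108,198),white2=(89,213),bat=(397,203),batdark=(392,197),cop=(407,221),orange=(258,204),black=(300,215),blue=(165,115),blue2=(150,145),yel=(270,125),yel2=(245,115),gre=(370,110),gre2=(390,130),blade=(240,188)).items(): print(n,hsv[v,u])
c=px[165:255,75:440,::-1]; cv2.imwrite('pics/crop0.png',cv2.resize(c[:, :],None,fx=2.1,fy=2.1,interpolation=cv2.INTER_CUBIC))
cv2.imwrite('pics/mk.png',cv2.resize(px[165:230,70:150,::-1],None,fx=7,fy=7,interpolation=cv2.INTER_CUBIC))
E
```

```text
wood [ 13 123 180]
woodsh [ 12 118 115]
red [  1 179 215]
white [ 78   5 239]
white2 [ 84   5 238]
bat [105  14 143]
batdark [113  15  67]
cop [ 10 119 220]
orange [ 11 167 176]
black [ 13 123 185]
blue [111 180 208]
blue2 [111 167 131]
yel [ 23 146 169]
yel2 [ 23 148 181]
gre [ 68 133 184]
gre2 [ 68 127 116]
blade [130  12 124]
```

View pics/crop0.png

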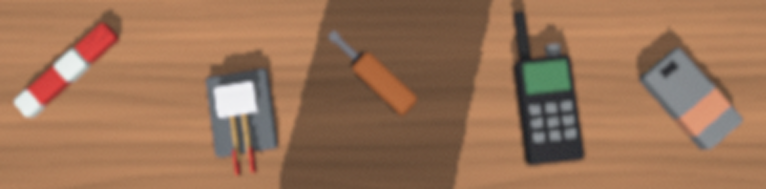

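View pics/mk.png

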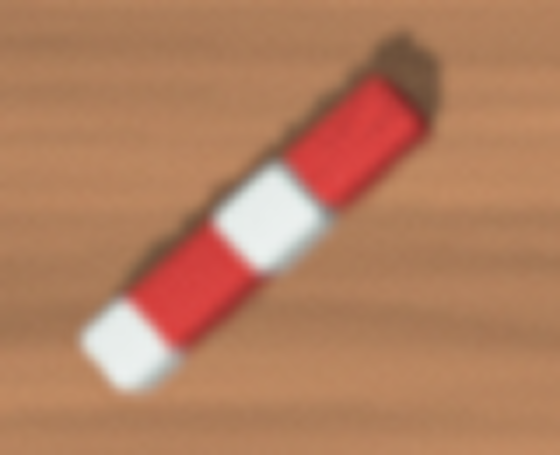

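```bash
cat > meas.py <<'E'
from h import *; from station import r
im=r.get_image('top');px=im['pixels'];hsv=cv2.cvtColor(px,cv2.COLOR_RGB2HSV).astype(int);H,S,V=hsv[...,0],hsv[...,1],hsv[...,2]
red=((H<8)|(H>170))&(S>145)
grey=(S<70)&(V>55)
masks=dict(marker=(red|((S<60)&(V>130)),[84,178,131,219],3),
 battery=(grey,[379,188,427,237],17),screwdriver=(grey|((S>140)&(H<14)),[232,181,270,222],3),handle=((S>145)&(H<14),[232,181,270,222],3),
 blue=((H>100)&(H<122)&(S>100),[121,84,198,160],5),yellow=((H>18)&(H<32)&(S>100),[234,88,308,162],5),green=((H>55)&(H<80)&(S>70),[332,71,413,153],5))
ov=px.copy()
for n,(m,b,cl) in masks.items():
    c,k=crop(m.astype(np.uint8)*255,b,4,cl)
    isb=n in('blue','yellow','green');g=ray(im,*c.mean(0),.03 if isb else .01)
    best=None
    for y in ([0] if isb else np.arange(0,6.28,.52)):
        p,e=fit([(im,c)],'bin' if isb else n,[g[0],g[1],y],not isb)
        if best is None or e<best[1]: best=(p,e)
    p,e=best;print(n,np.round(p[:2],4),np.round(np.degrees(p[2:]),1),'rms px',round(e,2),len(c))
    mm=M['bin' if isb else n];pts=proj(im,place(mm,[*p[:2],0 if isb else p[2]]))
    cv2.polylines(ov,[cv2.convexHull(np.round(pts).astype(np.int32))],True,(0,255,255) if not isb else (255,0,255),1)
cv2.imwrite('pics/ov0.png',cv2.resize(ov[60:260,70:440,::-1],None,fx=2.1,fy=2.1,interpolation=cv2.INTER_NEAREST))
E
python3 meas.py
```

```text
marker [0.4829 0.3512] [134.1] rms px 1.44 113
battery [ 0.4466 -0.3048] [38.] rms px 1.85 123
screwdriver [0.48   0.0281] [46.1] rms px 0.6 98
handle [0.4789 0.0266] [45.1] rms px 1.43 66
blue [0.6513 0.222 ] [] rms px 1.04 207
yellow [ 0.6385 -0.0158] [] rms px 0.28 211
green [ 0.6652 -0.2424] [] rms px 1.31 211
```

```bash
sleep 1
```

```text
(no output)
```

View pics/ov0.png

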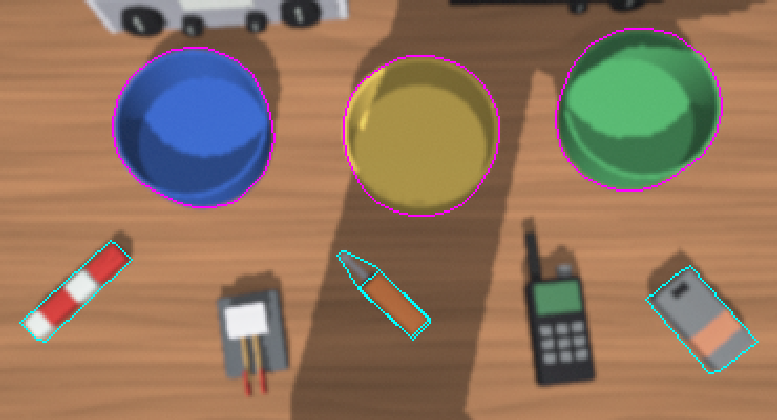

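```bash
cat > go.py <<'E'
# usage: go.py x y z yaw_deg : remaining move, turn first, then shift along the turned axes
import sys,numpy as np; from station import r
x,y,z,yaw=map(float,sys.argv[1:]);o=r.observe();R=np.array(o['ee_rot']);p=np.array(o['ee_pos'])
cur=np.degrees(np.arctan2(R[1,0],R[0,0]));d=(yaw-cur+90)%180-90
a=np.radians(cur+d);X=np.array([np.cos(a),np.sin(a),0]);Y=np.array([np.sin(a),-np.cos(a),0]);e=np.array([x,y,z])-p
print('t',round(o['time_s'],2),'pos',p.round(4),'yaw',round(cur,1),'j6',round(o['q'][5],1),'tilt',R[:2,2].round(4),'F',np.round(o['contact_force'],1),'w',round(o['gripper_width'],4))
print('rz %.3f rad then tx %.1f ty %.1f tz %.1f mm'%(-np.radians(d),*(1000*np.array([e@X,e@Y,-e[2]]))))
E
python3 go.py .4466 -.3048 .2 38
```

```text
t 1.0 pos [ 0.1819 -0.4925  0.2563] yaw 20.3 j6 90.0 tilt [-0.      0.0001] F [-0.1 -0.1 -0.3] w 0.0854
rz -0.309 rad then tx 324.1 ty 15.1 tz 56.3 mm
```

```bash
python3 -m inch '[{"rz":-0.155},{"rz":-0.155},{"tx":50},{"tx":60},{"tx":60},{"tx":60,"tz":20},{"tx":60,"ty":10,"tz":20},{"tx":34,"ty":5,"tz":16}]' 85; python3 go.py .4466 -.3048 .2 38
```

```text
t 1.0 pos [ 0.1819 -0.4925  0.2563] yaw 20.3 j6 90.0 tilt [-0.      0.0001] F [-0.1 -0.1 -0.3] w 0.0854
rz -0.309 rad then tx 324.1 ty 15.1 tz 56.3 mmschema error: expected keys tx, ty, tz, rx, ry, rz
```

Rows need all six keys.

```bash
python3 -m inch '[{"tx":0,"ty":0,"tz":0,"rx":0,"ry":0,"rz":-0.155},{"tx":0,"ty":0,"tz":0,"rx":0,"ry":0,"rz":-0.155},{"tx":50,"ty":0,"tz":0,"rx":0,"ry":0,"rz":0},{"tx":60,"ty":0,"tz":0,"rx":0,"ry":0,"rz":0},{"tx":60,"ty":0,"tz":0,"rx":0,"ry":0,"rz":0},{"tx":60,"ty":0,"tz":20,"rx":0,"ry":0,"rz":0},{"tx":60,"ty":10,"tz":20,"rx":0,"ry":0,"rz":0},{"tx":34,"ty":5,"tz":16,"rx":0,"ry":0,"rz":0}]' 85; python3 go.py .4466 -.3048 .2 38
```

```text
time_s: 2.0
ee_pos: [0.4471, -0.3023, 0.202]
ee_rot: [[0.785, 0.62, 0.004], [0.62, -0.785, -0.004], [0.0, 0.006, -1.0]]
contact_force: [-0.4, -0.4, -0.3]
gripper_width: 0.085
t 2.0 pos [ 0.4471 -0.3023  0.202 ] yaw 38.3 j6 107.7 tilt [ 0.0039 -0.0042] F [-0.4 -0.4 -0.3] w 0.085
rz 0.005 rad then tx -2.0 ty 1.6 tz 2.0 mm
```

```bash
cat >> h.py <<'E'
def wrist(r,name=None):
    o=r.observe();im=r.get_image('wrist');T=np.array(im['tool_from_camera']);R=np.array(o['ee_rot']);p=np.array(o['ee_pos'])
    Rw=R@T[:3,:3];tw=R@T[:3,3]+p  # camera->world
    im['R']=Rw.T;im['t']=-Rw.T@tw
    if name: cv2.imwrite(f'pics/{name}.png',im['pixels'][:,:,::-1])
    return im
E
python3 - <<'E'
from h import *; from station import r
im=wrist(r,'w1'); print(im['R'],im['t'],im['fx']); print(r.search_frame('wrist','battery_mid'))
E
```

```text
[[ 0.61998293 -0.78458893  0.00643194]
 [-0.75296923 -0.59265236  0.2860079 ]
 [-0.22058673 -0.18216308 -0.95820567]] [-0.51576117  0.13695891  0.36994797] 293.68720289767094
[{'box': [0.4486, 0.3271, 0.5492, 0.5854], 'confidence': 0.87}]
```

View pics/w1.png

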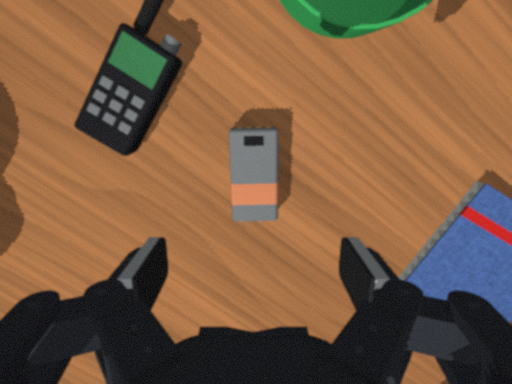

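```bash
cat > wfit.py <<'E'
# wfit.py model left top right bottom guessx guessy guessyaw close
import sys; from h import *; from station import r
n=sys.argv[1];b=list(map(int,sys.argv[2:6]));g=list(map(float,sys.argv[6:9]));cl=int(sys.argv[9])
im=wrist(r);hsv=cv2.cvtColor(im['pixels'],cv2.COLOR_RGB2HSV).astype(int);H,S,V=hsv[...,0],hsv[...,1],hsv[...,2]
red=((H<8)|(H>170))&(S>145);grey=(S<70)&(V>55)
m={'marker':red|((S<60)&(V>130)),'battery':grey,'screwdriver':grey|((S>140)&(H<14)),'handle':(S>145)&(H<14)}[n]
c,k=crop(m.astype(np.uint8)*255,b,4,cl)
p,e=fit([(im,c)],n,[g[0],g[1],np.radians(g[2])]);print(n,p[:2].round(4),np.degrees(p[2]).round(1),'rms',round(e,2))
ov=im['pixels'].copy();cv2.polylines(ov,[cv2.convexHull(np.round(proj(im,place(M[n],p))).astype(np.int32))],True,(0,255,255),1)
cv2.imwrite('pics/wf_%s.png'%n,cv2.resize(ov[b[1]-30:b[3]+30,b[0]-40:b[2]+40,::-1],None,fx=3,fy=3,interpolation=cv2.INTER_NEAREST))
E
python3 wfit.py battery 231 128 277 220 .4466 -.3048 38 19
```

```text
battery [ 0.4453 -0.3059] 38.3 rms 20.63
```

View pics/wf_battery.png

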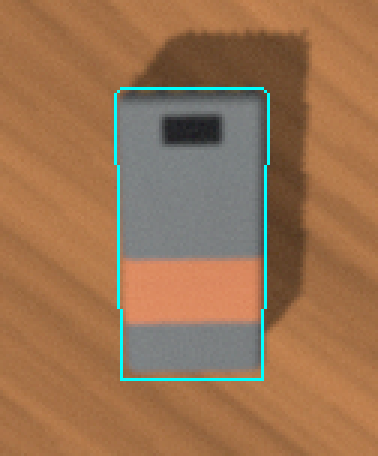

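```bash
python3 go.py .446 -.3055 .032 38.3
```

```text
t 2.15 pos [ 0.4459 -0.3027  0.2015] yaw 38.4 j6 107.5 tilt [ 0.0018 -0.0031] F [-0.2  0.9 -0.4] w 0.0849
rz 0.001 rad then tx -1.7 ty 2.3 tz 169.5 mm
```

```bash
python3 -m inch '[{"tx":-1.7,"ty":2.3,"tz":30,"rx":0,"ry":0,"rz":0},{"tx":0,"ty":0,"tz":50,"rx":0,"ry":0,"rz":0},{"tx":0,"ty":0,"tz":40,"rx":0,"ry":0,"rz":0},{"tx":0,"ty":0,"tz":20,"rx":0,"ry":0,"rz":0},{"tx":0,"ty":0,"tz":0,"rx":0,"ry":0,"rz":0}]' 75; python3 go.py .446 -.3055 .032 38.3
```

```text
time_s: 2.78
ee_pos: [0.4443, -0.3105, 0.0614]
ee_rot: [[0.786, 0.618, 0.005], [0.618, -0.786, -0.007], [-0.0, 0.009, -1.0]]
contact_force: [-0.8, -0.2, 0.7]
gripper_width: 0.075
t 2.77 pos [ 0.4443 -0.3105  0.0614] yaw 38.1 j6 107.0 tilt [ 0.0053 -0.0073] F [-0.8 -0.2  0.7] w 0.075
rz -0.003 rad then tx 4.4 ty -2.9 tz 29.4 mm
```

```bash
python3 -m inch '[{"tx":4.4,"ty":-2.9,"tz":10,"rx":0.008,"ry":0,"rz":0},{"tx":0,"ty":0,"tz":0,"rx":0,"ry":0,"rz":0}]'; python3 go.py .446 -.3055 .032 38.3
```

```text
time_s: 3.02
ee_pos: [0.4465, -0.3066, 0.0529]
ee_rot: [[0.787, 0.616, 0.002], [0.616, -0.787, -0.002], [0.0, 0.003, -1.0]]
contact_force: [-0.0, -0.1, 0.3]
gripper_width: 0.0749
t 3.02 pos [ 0.4465 -0.3066  0.0529] yaw 38.1 j6 107.5 tilt [ 0.0022 -0.0022] F [-0.  -0.1  0.3] w 0.0749
rz -0.004 rad then tx 0.3 ty -1.2 tz 20.9 mm
```

```bash
python3 -m inch '[{"tx":0,"ty":-1,"tz":10,"rx":0.002,"ry":0,"rz":0},{"tx":0,"ty":0,"tz":12,"rx":0,"ry":0,"rz":0},{"tx":0,"ty":0,"tz":0,"rx":0,"ry":0,"rz":0}]'; python3 go.py .446 -.3055 .032 38.3;  python3 -m inch '[{"tx":0,"ty":0,"tz":0,"rx":0,"ry":0,"rz":0},{"tx":0,"ty":0,"tz":0,"rx":0,"ry":0,"rz":0},{"tx":0,"ty":0,"tz":0,"rx":0,"ry":0,"rz":0},{"tx":0,"ty":0,"tz":0,"rx":0,"ry":0,"rz":0}]' 40 40;  python3 go.py .446 -.3055 .032 38.3
```

```text
time_s: 3.4
ee_pos: [0.4466, -0.3063, 0.0306]
ee_rot: [[0.787, 0.617, 0.003], [0.617, -0.787, -0.002], [0.001, 0.003, -1.0]]
contact_force: [0.5, -0.4, 0.0]
gripper_width: 0.0752
t 3.4 pos [ 0.4466 -0.3063  0.0306] yaw 38.1 j6 107.5 tilt [ 0.0027 -0.0018] F [ 0.5 -0.4  0. ] w 0.0752
rz -0.004 rad then tx 0.0 ty -0.9 tz -1.4 mm
time_s: 3.9
ee_pos: [0.4468, -0.3063, 0.0309]
ee_rot: [[0.787, 0.617, 0.003], [0.617, -0.787, -0.002], [0.001, 0.003, -1.0]]
contact_force: [-0.4, -0.8, -0.6]
gripper_width: 0.0493
t 3.9 pos [ 0.4468 -0.3063  0.0309] yaw 38.1 j6 107.5 tilt [ 0.0029 -0.002 ] F [-0.4 -0.8 -0.6] w 0.0493
rz -0.004 rad then tx -0.1 ty -1.1 tz -1.1 mm
```

```bash
python3 -m inch '[{"tx":0,"ty":0,"tz":-20,"rx":0,"ry":0,"rz":0},{"tx":0,"ty":0,"tz":-40,"rx":0,"ry":0,"rz":0},{"tx":0,"ty":0,"tz":-40,"rx":0,"ry":0,"rz":0},{"tx":0,"ty":0,"tz":-20,"rx":0,"ry":0,"rz":0}]'; python3 go.py .6652 -.2424 .15 38.3
```

```text
time_s: 4.4
ee_pos: [0.4451, -0.3052, 0.1522]
ee_rot: [[0.787, 0.617, -0.001], [0.617, -0.787, 0.001], [-0.0, -0.001, -1.0]]
contact_force: [-0.0, 0.3, -1.3]
gripper_width: 0.049
t 4.4 pos [ 0.4451 -0.3052  0.1522] yaw 38.1 j6 107.5 tilt [-0.0012  0.0008] F [-0.   0.3 -1.3] w 0.049
rz -0.004 rad then tx 211.7 ty 87.2 tz 2.2 mm
```

```bash
python3 -m inch '[{"tx":30,"ty":12,"tz":0,"rx":0,"ry":0,"rz":0},{"tx":50,"ty":20,"tz":0,"rx":0,"ry":0,"rz":0},{"tx":50,"ty":21,"tz":0,"rx":0,"ry":0,"rz":0},{"tx":50,"ty":20,"tz":0,"rx":0,"ry":0,"rz":0},{"tx":30,"ty":13,"tz":0,"rx":0,"ry":0,"rz":0},{"tx":0,"ty":0,"tz":0,"rx":0,"ry":0,"rz":0}]'; python3 go.py .6652 -.2424 .15 38.3
python3 - <<'E'
from h import *; from station import r
wrist(r,'w2')
E
```

```text
time_s: 5.15
ee_pos: [0.6701, -0.2423, 0.1543]
ee_rot: [[0.789, 0.615, 0.002], [0.615, -0.789, -0.002], [0.001, 0.003, -1.0]]
contact_force: [0.2, -0.3, -1.9]
gripper_width: 0.0489
t 5.15 pos [ 0.6701 -0.2423  0.1543] yaw 38.0 j6 122.2 tilt [ 0.0021 -0.0017] F [ 0.2 -0.3 -1.9] w 0.0489
rz -0.006 rad then tx -4.0 ty -3.0 tz 4.3 mm
```

View pics/w2.png

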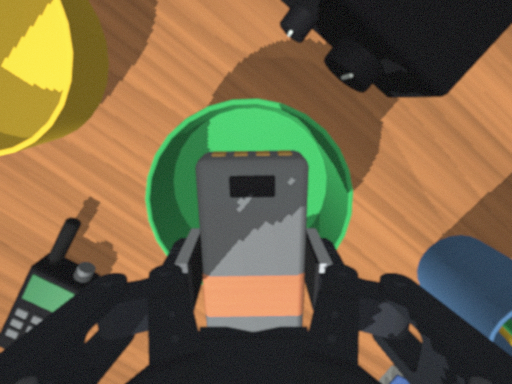

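Run:
```python
from h import *; from station import r
im=wrist(r);hsv=cv2.cvtColor(im['pixels'],cv2.COLOR_RGB2HSV).astype(int)
g=(hsv[...,0]>55)&(hsv[...,0]<80)&(hsv[...,1]>70)
c,k=crop(g.astype(np.uint8)*255,[140,90,360,260],4,3)
# outer hull points in upper part only -> rim circle of r 80 at z .06
h=cv2.convexHull(c.astype(np.int32))[:,0];h=h[(h[:,1]<215)]
P=np.array([ray(im,u,v,.06)[:2] for u,v in h])
s=least_squares(lambda q:np.hypot(*(P-q).T)-.08,[.665,-.242],loss='soft_l1',f_scale=.002);print(s.x,np.abs(s.fun).max(),len(P))
s=least_squares(lambda q:np.hypot(*(P-q[:2]).T)-q[2],[.665,-.242,.08],loss='soft_l1',f_scale=.002);print(s.x)
```

```text
[ 0.66367737 -0.24379828] 0.0019674105288594035 36
[ 0.66535411 -0.24247011  0.07832002]
```

```bash
python3 -m inch '[{"tx":-4,"ty":-3,"tz":15,"rx":0.003,"ry":0,"rz":0},{"tx":0,"ty":0,"tz":20,"rx":0,"ry":0,"rz":0},{"tx":0,"ty":0,"tz":20,"rx":0,"ry":0,"rz":0},{"tx":0,"ty":0,"tz":0,"rx":0,"ry":0,"rz":0}]'; python3 go.py .665 -.243 .0365 38.3
```

```text
time_s: 5.75
ee_pos: [0.6576, -0.2457, 0.1]
ee_rot: [[0.792, 0.611, -0.002], [0.611, -0.792, 0.0], [-0.002, -0.002, -1.0]]
contact_force: [0.5, -0.4, -1.1]
gripper_width: 0.0493
t 5.75 pos [ 0.6576 -0.2457  0.1   ] yaw 37.6 j6 121.9 tilt [-0.0023  0.0005] F [ 0.5 -0.4 -1.1] w 0.0493
rz -0.012 rad then tx 7.5 ty 2.5 tz 63.5 mm
```

```bash
python3 -m inch '[{"tx":6,"ty":2.5,"tz":10,"rx":0,"ry":0,"rz":-0.01},{"tx":0,"ty":0,"tz":15,"rx":0,"ry":0,"rz":0},{"tx":0,"ty":0,"tz":0,"rx":0,"ry":0,"rz":0}]'; python3 go.py .665 -.243 .0365 38.3
```

```text
time_s: 6.12
ee_pos: [0.664, -0.2449, 0.0756]
ee_rot: [[0.786, 0.618, -0.0], [0.618, -0.786, -0.0], [-0.0, 0.0, -1.0]]
contact_force: [1.2, -0.2, -0.9]
gripper_width: 0.049
t 6.12 pos [ 0.664  -0.2449  0.0756] yaw 38.2 j6 121.6 tilt [-0.0002 -0.0003] F [ 1.2 -0.2 -0.9] w 0.049
rz -0.002 rad then tx 1.9 ty -0.8 tz 39.1 mm
```

```bash
python3 -m inch '[{"tx":2,"ty":-0.5,"tz":15,"rx":0,"ry":0,"rz":0},{"tx":0,"ty":0,"tz":14,"rx":0,"ry":0,"rz":0},{"tx":0,"ty":0,"tz":7,"rx":0,"ry":0,"rz":0},{"tx":0,"ty":0,"tz":2,"rx":0,"ry":0,"rz":0},{"tx":0,"ty":0,"tz":0,"rx":0,"ry":0,"rz":0}]'; python3 go.py .665 -.243 .0365 38.3
```

```text
time_s: 6.75
ee_pos: [0.6656, -0.243, 0.036]
ee_rot: [[0.786, 0.618, 0.0], [0.618, -0.786, -0.001], [-0.0, 0.001, -1.0]]
contact_force: [0.5, 0.3, -1.1]
gripper_width: 0.0493
t 6.75 pos [ 0.6656 -0.243   0.036 ] yaw 38.2 j6 121.8 tilt [ 0.0004 -0.0007] F [ 0.5  0.3 -1.1] w 0.0493
rz -0.002 rad then tx -0.5 ty -0.3 tz -0.5 mm
```

```bash
python3 -m inch '[{"tx":0,"ty":0,"tz":1,"rx":0,"ry":0,"rz":0},{"tx":0,"ty":0,"tz":0,"rx":0,"ry":0,"rz":0}]'; python3 -m inch '[{"tx":0,"ty":0,"tz":0,"rx":0,"ry":0,"rz":0},{"tx":0,"ty":0,"tz":0,"rx":0,"ry":0,"rz":0},{"tx":0,"ty":0,"tz":0,"rx":0,"ry":0,"rz":0}]' 64;  python3 -m inch '[{"tx":0,"ty":0,"tz":-10,"rx":0,"ry":0,"rz":0},{"tx":0,"ty":0,"tz":-25,"rx":0,"ry":0,"rz":0},{"tx":0,"ty":0,"tz":-50,"rx":0,"ry":0,"rz":0},{"tx":0,"ty":0,"tz":-50,"rx":0,"ry":0,"rz":0},{"tx":0,"ty":0,"tz":-30,"rx":0,"ry":0,"rz":0},{"tx":0,"ty":0,"tz":0,"rx":0,"ry":0,"rz":0}]';python3 - <<'E'
from h import *; from station import r
wrist(r,'w3')
E
python3 go.py .47 .02 .2 46
```

```text
time_s: 7.0
ee_pos: [0.6658, -0.2431, 0.036]
ee_rot: [[0.786, 0.618, 0.001], [0.618, -0.786, -0.001], [0.0, 0.002, -1.0]]
contact_force: [0.0, -0.5, -1.4]
gripper_width: 0.0489
time_s: 7.38
ee_pos: [0.6662, -0.2433, 0.0362]
ee_rot: [[0.786, 0.618, 0.002], [0.618, -0.786, -0.001], [0.001, 0.002, -1.0]]
contact_force: [0.9, -0.5, 0.1]
gripper_width: 0.0639
time_s: 8.12
ee_pos: [0.6657, -0.243, 0.2094]
ee_rot: [[0.786, 0.618, 0.004], [0.618, -0.786, -0.002], [0.002, 0.004, -1.0]]
contact_force: [0.5, -0.7, 0.9]
gripper_width: 0.0638
t 8.18 pos [ 0.6653 -0.2428  0.2079] yaw 38.2 j6 121.8 tilt [ 0.0017 -0.0011] F [-0.1  0.2  0.4] w 0.0638
rz -0.136 rad then tx 53.4 ty -323.0 tz 7.9 mm
```

View pics/w3.png

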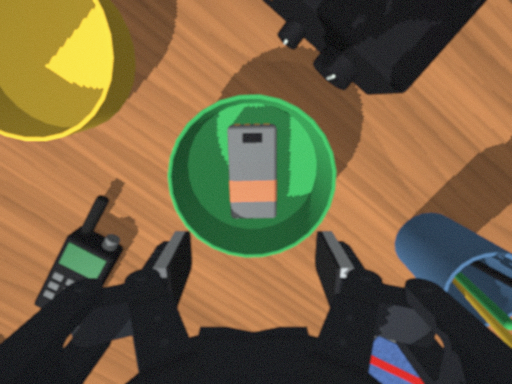

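```bash
python3 -m inch '[{"tx":0,"ty":0,"tz":0,"rx":0,"ry":0,"rz":-0.136},{"tx":8,"ty":-45,"tz":0,"rx":0,"ry":0,"rz":0},{"tx":10,"ty":-60,"tz":0,"rx":0,"ry":0,"rz":0},{"tx":10,"ty":-60,"tz":0,"rx":0,"ry":0,"rz":0},{"tx":10,"ty":-60,"tz":4,"rx":0,"ry":0,"rz":0},{"tx":8,"ty":-60,"tz":4,"rx":0,"ry":0,"rz":0},{"tx":7,"ty":-38,"tz":0,"rx":0,"ry":0,"rz":0},{"tx":0,"ty":0,"tz":0,"rx":0,"ry":0,"rz":0}]' 60; python3 go.py .47 .0175 .2 46;python3 - <<'E'
from h import *; from station import r
wrist(r,'w4'); print(r.search_frame('wrist','screwdriver_mid'))
E
```

```text
time_s: 9.18
ee_pos: [0.4578, 0.025, 0.1897]
ee_rot: [[0.692, 0.722, -0.012], [0.722, -0.692, 0.001], [-0.008, -0.01, -1.0]]
contact_force: [0.4, -1.8, -0.1]
gripper_width: 0.0601
t 9.18 pos [0.4578 0.025  0.1897] yaw 46.2 j6 136.9 tilt [-0.0123  0.0014] F [ 0.4 -1.8 -0.1] w 0.0601
rz 0.003 rad then tx 3.1 ty 14.0 tz -10.3 mm
[{'box': [0.4977, 0.2591, 0.5492, 0.5667], 'confidence': 0.61}, {'box': [0.9498, 0.4659, 0.9938, 0.7057], 'confidence': 0.18}]
```

View pics/w4.png

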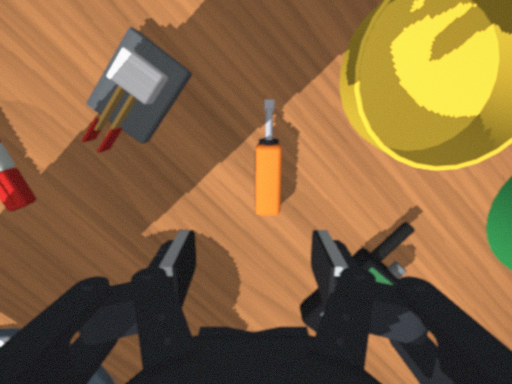

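```bash
python3 wfit.py handle 255 138 282 216 .48 .028 46 3; python3 wfit.py screwdriver 255 98 282 216 .48 .028 46 9
```

```text
handle [0.477  0.0257] 49.6 rms 3.67
screwdriver [0.4851 0.0276] 42.9 rms 8.19
```

View pics/wf_screwdriver.png

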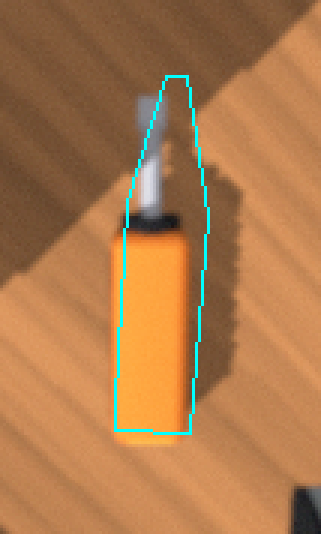

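```bash
python3 - <<'E'
from h import *; from station import r
im=wrist(r,'w5');hsv=cv2.cvtColor(im['pixels'],cv2.COLOR_RGB2HSV).astype(int)
for v in (105,120,140,160,190,212): print(v,[tuple(hsv[v,u]) for u in range(246,290,6)])
H,S,V=[hsv[...,i] for i in range(3)]
m=(S>175)&(V>150)
c,k=crop(m.astype(np.uint8)*255,[245,130,290,222],2,3);print(c.min(0),c.max(0))
m2=m|((S<75)&(V>90))|(V<50)
c2,k2=crop(m2.astype(np.uint8)*255,[245,95,290,222],0,5);print(c2.min(0),c2.max(0))
ov=im['pixels'].copy()
for n,cc in(('handle',c),('screwdriver',c2)):
    p,e=fit([(im,cc)],n,[.48,.028,.8]);print(n,p[:2].round(4),np.degrees(p[2]).round(1),e.round(2))
    cv2.polylines(ov,[cv2.convexHull(np.round(proj(im,place(M[n],p))).astype(np.int32))],True,(0,255,255),1)
    q=proj(im,np.array([[*p[:2],.013]]));print(q)
cv2.imwrite('pics/w5o.png',cv2.resize(ov[80:240,200:330,::-1],None,fx=3,fy=3,interpolation=cv2.INTER_NEAREST))
E
python3 go.py .47 .0175 .2 46
```

```text
105 [(np.int64(13), np.int64(138), np.int64(122)), (np.int64(13), np.int64(147), np.int64(128)), (np.int64(13), np.int64(148), np.int64(129)), (np.int64(116), np.int64(14), np.int64(141)), (np.int64(12), np.int64(88), np.int64(134)), (np.int64(13), np.int64(140), np.int64(129)), (np.int64(13), np.int64(146), np.int64(203)), (np.int64(14), np.int64(150), np.int64(192))]
120 [(np.int64(13), np.int64(140), np.int64(129)), (np.int64(13), np.int64(137), np.int64(134)), (np.int64(13), np.int64(140), np.int64(124)), (np.int64(114), np.int64(16), np.int64(163)), (np.int64(13), np.int64(144), np.int64(166)), (np.int64(13), np.int64(142), np.int64(126)), (np.int64(13), np.int64(146), np.int64(205)), (np.int64(13), np.int64(146), np.int64(212))]
140 [(np.int64(14), np.int64(146), np.int64(210)), (np.int64(13), np.int64(144), np.int64(193)), (np.int64(10), np.int64(88), np.int64(52)), (np.int64(128), np.int64(11), np.int64(96)), (np.int64(165), np.int64(64), np.int64(32)), (np.int64(13), np.int64(148), np.int64(119)), (np.int64(14), np.int64(145), np.int64(125)), (np.int64(13), np.int64(142), np
[... 759 characters left out ...]

212 [(np.int64(13), np.int64(143), np.int64(200)), (np.int64(13), np.int64(173), np.int64(240)), (np.int64(17), np.int64(188), np.int64(254)), (np.int64(16), np.int64(190), np.int64(254)), (np.int64(15), np.int64(191), np.int64(253)), (np.int64(13), np.int64(164), np.int64(199)), (np.int64(13), np.int64(146), np.int64(190)), (np.int64(13), np.int64(143), np.int64(189))]
[251. 145.] [277. 215.]
[251. 100.] [277. 215.]
handle [0.476  0.0249] 46.2 3.67
[[263.72676095 161.49577082]]
screwdriver [0.4791 0.0279] 46.1 1.89
[[263.8627772  157.26883512]]
t 9.43 pos [0.4607 0.0227 0.1901] yaw 46.0 j6 136.8 tilt [-0.0105  0.001 ] F [-0.1 -0.2  0.5] w 0.0603
rz -0.001 rad then tx 2.7 ty 10.3 tz -9.9 mm
```

View pics/w5o.png

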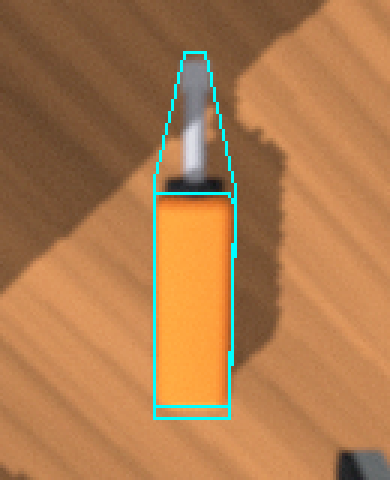

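```bash
python3 -m inch '[{"tx":3,"ty":10,"tz":20,"rx":-0.008,"ry":0.006,"rz":0},{"tx":0,"ty":0,"tz":40,"rx":0,"ry":0,"rz":0},{"tx":0,"ty":0,"tz":40,"rx":0,"ry":0,"rz":0},{"tx":0,"ty":0,"tz":0,"rx":0,"ry":0,"rz":0}]' 60; python3 go.py .4686 .0172 .031 46.1
```

```text
time_s: 9.93
ee_pos: [0.4734, 0.0143, 0.0873]
ee_rot: [[0.699, 0.715, 0.001], [0.715, -0.699, -0.001], [0.001, 0.001, -1.0]]
contact_force: [-0.7, 0.5, 1.1]
gripper_width: 0.0601
t 9.93 pos [0.4734 0.0143 0.0873] yaw 45.6 j6 136.1 tilt [ 0.0014 -0.0006] F [-0.7  0.5  1.1] w 0.0601
rz -0.008 rad then tx -1.3 ty -5.5 tz 56.3 mm
```

```bash
python3 -m inch '[{"tx":-1,"ty":-5.5,"tz":15,"rx":0,"ry":0,"rz":-0.006},{"tx":0,"ty":0,"tz":10,"rx":0,"ry":0,"rz":0},{"tx":0,"ty":0,"tz":0,"rx":0,"ry":0,"rz":0}]'; python3 go.py .4686 .0172 .031 46.1
```

```text
time_s: 10.3
ee_pos: [0.472, 0.0162, 0.0647]
ee_rot: [[0.697, 0.717, 0.005], [0.717, -0.697, -0.001], [0.003, 0.004, -1.0]]
contact_force: [0.1, 0.2, -0.3]
gripper_width: 0.0598
t 10.3 pos [0.472  0.0162 0.0647] yaw 45.8 j6 136.2 tilt [ 0.0051 -0.0006] F [ 0.1  0.2 -0.3] w 0.0598
rz -0.005 rad then tx -1.6 ty -3.2 tz 33.7 mm
```

```bash
python3 -m inch '[{"tx":-1.5,"ty":-3.5,"tz":12,"rx":0.003,"ry":-0.003,"rz":-0.004},{"tx":0,"ty":0,"tz":14,"rx":0,"ry":0,"rz":0},{"tx":0,"ty":0,"tz":7,"rx":0,"ry":0,"rz":0},{"tx":0,"ty":0,"tz":0,"rx":0,"ry":0,"rz":0}]'; python3 go.py .4686 .0172 .031 46.1
```

```text
time_s: 10.8
ee_pos: [0.4696, 0.0175, 0.0307]
ee_rot: [[0.694, 0.72, 0.003], [0.72, -0.694, -0.001], [0.001, 0.002, -1.0]]
contact_force: [-0.0, 0.0, -0.1]
gripper_width: 0.0604
t 10.8 pos [0.4696 0.0175 0.0307] yaw 46.1 j6 136.1 tilt [ 0.0027 -0.0006] F [-0.   0.  -0.1] w 0.0604
rz -0.001 rad then tx -0.9 ty -0.5 tz -0.3 mm
```

```bash
python3 -m inch '[{"tx":0,"ty":0,"tz":0,"rx":0,"ry":0,"rz":0},{"tx":0,"ty":0,"tz":0,"rx":0,"ry":0,"rz":0},{"tx":0,"ty":0,"tz":0,"rx":0,"ry":0,"rz":0},{"tx":0,"ty":0,"tz":0,"rx":0,"ry":0,"rz":0},{"tx":0,"ty":0,"tz":0,"rx":0,"ry":0,"rz":0}]' 18 40; python3 go.py .4686 .0172 .031 46.1; python3 -m inch '[{"tx":0,"ty":0,"tz":-20,"rx":0,"ry":0,"rz":0},{"tx":0,"ty":0,"tz":-40,"rx":0,"ry":0,"rz":0},{"tx":0,"ty":0,"tz":-40,"rx":0,"ry":0,"rz":0},{"tx":0,"ty":0,"tz":-20,"rx":0,"ry":0,"rz":0}]'; python3 go.py .6285 -.0266 .15 46
```

```text
time_s: 11.42
ee_pos: [0.4699, 0.0175, 0.0313]
ee_rot: [[0.694, 0.72, 0.004], [0.72, -0.694, -0.001], [0.002, 0.003, -1.0]]
contact_force: [-0.9, -0.4, -2.4]
gripper_width: 0.0252
t 11.43 pos [0.4699 0.0175 0.0313] yaw 46.1 j6 136.1 tilt [ 0.0035 -0.0006] F [-0.9 -0.4 -2.4] w 0.0252
rz -0.001 rad then tx -1.2 ty -0.8 tz 0.3 mm
time_s: 11.92
ee_pos: [0.4678, 0.0175, 0.1529]
ee_rot: [[0.694, 0.72, -0.001], [0.72, -0.694, -0.001], [-0.002, -0.0, -1.0]]
contact_force: [-0.2, -0.5, -1.5]
gripper_width: 0.025
t 11.93 pos [0.4678 0.0175 0.1529] yaw 46.1 j6 136.1 tilt [-0.0014 -0.0008] F [-0.2 -0.5 -1.5] w 0.025
rz 0.001 rad then tx 79.9 ty 146.2 tz 2.9 mm
```

```bash
python3 -m inch '[{"tx":12,"ty":22,"tz":0,"rx":0,"ry":0,"rz":0},{"tx":23,"ty":42,"tz":0,"rx":0,"ry":0,"rz":0},{"tx":23,"ty":42,"tz":0,"rx":0,"ry":0,"rz":0},{"tx":15,"ty":28,"tz":0,"rx":0,"ry":0,"rz":0},{"tx":6,"ty":11,"tz":0,"rx":0,"ry":0,"rz":0},{"tx":0,"ty":0,"tz":0,"rx":0,"ry":0,"rz":0}]'; python3 go.py .6288 -.0259 .15 46
python3 - <<'E'
from h import *; from station import r
im=wrist(r,'w6');hsv=cv2.cvtColor(im['pixels'],cv2.COLOR_RGB2HSV).astype(int)
g=(hsv[...,0]>19)&(hsv[...,0]<35)&(hsv[...,1]>100)
c,k=crop(g.astype(np.uint8)*255,[100,60,400,260],4,3)
h=cv2.convexHull(c.astype(np.int32))[:,0];h=h[(h[:,1]<200)]
P=np.array([ray(im,u,v,.06)[:2] for u,v in h])
s=least_squares(lambda q:np.hypot(*(P-q).T)-.08,[.64,-.016],loss='soft_l1',f_scale=.002);print(s.x,np.abs(s.fun).max(),len(P))
E
```

```text
time_s: 12.68
ee_pos: [0.632, -0.0275, 0.1546]
ee_rot: [[0.693, 0.72, 0.002], [0.72, -0.693, -0.001], [0.001, 0.001, -1.0]]
contact_force: [0.6, 0.0, -1.5]
gripper_width: 0.0254
t 12.68 pos [ 0.632  -0.0275  0.1546] yaw 46.1 j6 131.4 tilt [ 0.0015 -0.0005] F [ 0.6  0.  -1.5] w 0.0254
rz 0.002 rad then tx -1.1 ty -3.4 tz 4.6 mm
[ 0.63694176 -0.01659275] 0.0010181146682455705 41
```

View pics/w6.png

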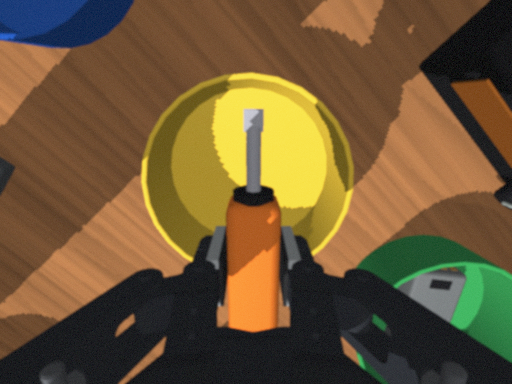

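```bash
python3 -m inch '[{"tx":-1,"ty":-3,"tz":15,"rx":0,"ry":0,"rz":0},{"tx":0,"ty":0,"tz":25,"rx":0,"ry":0,"rz":0},{"tx":0,"ty":0,"tz":25,"rx":0,"ry":0,"rz":0},{"tx":0,"ty":0,"tz":0,"rx":0,"ry":0,"rz":0}]'; python3 go.py .628 -.0263 .0363 46.1
```

```text
time_s: 13.22
ee_pos: [0.6241, -0.0247, 0.0861]
ee_rot: [[0.693, 0.721, -0.001], [0.721, -0.693, -0.0], [-0.001, -0.001, -1.0]]
contact_force: [0.2, -0.4, -0.9]
gripper_width: 0.0251
t 13.22 pos [ 0.6241 -0.0247  0.0861] yaw 46.2 j6 131.6 tilt [-0.0015 -0.0002] F [ 0.2 -0.4 -0.9] w 0.0251
rz 0.001 rad then tx 1.5 ty 4.0 tz 49.8 mm
```

```bash
python3 -m inch '[{"tx":1.5,"ty":3.5,"tz":12,"rx":0,"ry":0,"rz":0},{"tx":0,"ty":0,"tz":15,"rx":0,"ry":0,"rz":0},{"tx":0,"ty":0,"tz":13,"rx":0,"ry":0,"rz":0},{"tx":0,"ty":0,"tz":7,"rx":0,"ry":0,"rz":0},{"tx":0,"ty":0,"tz":2,"rx":0,"ry":0,"rz":0},{"tx":0,"ty":0,"tz":0,"rx":0,"ry":0,"rz":0}]'; python3 go.py .628 -.0263 .0363 46.1
```

```text
time_s: 13.98
ee_pos: [0.6282, -0.0259, 0.0362]
ee_rot: [[0.692, 0.721, 0.001], [0.721, -0.692, -0.0], [0.001, 0.001, -1.0]]
contact_force: [0.2, -0.8, -0.8]
gripper_width: 0.025
t 13.97 pos [ 0.6282 -0.0259  0.0362] yaw 46.2 j6 131.5 tilt [ 0.0011 -0.0003] F [ 0.2 -0.8 -0.8] w 0.025
rz 0.001 rad then tx -0.4 ty 0.2 tz -0.1 mm
```

```bash
python3 -m inch '[{"tx":0,"ty":0,"tz":0.8,"rx":0,"ry":0,"rz":0},{"tx":0,"ty":0,"tz":0,"rx":0,"ry":0,"rz":0},{"tx":0,"ty":0,"tz":0,"rx":0,"ry":0,"rz":0}]' 45;  python3 -m inch '[{"tx":0,"ty":0,"tz":-10,"rx":0,"ry":0,"rz":0},{"tx":0,"ty":0,"tz":-25,"rx":0,"ry":0,"rz":0},{"tx":0,"ty":0,"tz":-50,"rx":0,"ry":0,"rz":0},{"tx":0,"ty":0,"tz":-50,"rx":0,"ry":0,"rz":0},{"tx":0,"ty":0,"tz":-30,"rx":0,"ry":0,"rz":0},{"tx":0,"ty":0,"tz":0,"rx":0,"ry":0,"rz":0}]';python3 - <<'E'
from h import *; from station import r
wrist(r,'w7')
E
python3 go.py .483 .351 .2 134
```

```text
time_s: 14.35
ee_pos: [0.6289, -0.0259, 0.036]
ee_rot: [[0.692, 0.721, 0.003], [0.721, -0.692, -0.0], [0.002, 0.002, -1.0]]
contact_force: [0.2, 0.4, 0.3]
gripper_width: 0.0449
time_s: 15.1
ee_pos: [0.6283, -0.0258, 0.2097]
ee_rot: [[0.692, 0.721, 0.005], [0.721, -0.692, -0.0], [0.003, 0.004, -1.0]]
contact_force: [0.1, -0.0, 0.2]
gripper_width: 0.0451
t 15.15 pos [ 0.6278 -0.0258  0.2083] yaw 46.2 j6 131.5 tilt [ 0.0028 -0.0004] F [-0.2 -0.1 -0.5] w 0.0448
rz -1.533 rad then tx 371.7 ty 157.6 tz 8.3 mm
```

View pics/w7.png

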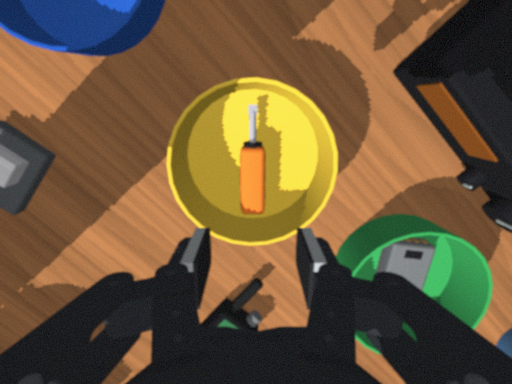

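```bash
python3 -m inch '[{"tx":0,"ty":0,"tz":0,"rx":0,"ry":0,"rz":-0.185},{"tx":0,"ty":0,"tz":0,"rx":0,"ry":0,"rz":-0.185},{"tx":0,"ty":0,"tz":0,"rx":0,"ry":0,"rz":-0.185},{"tx":0,"ty":0,"tz":0,"rx":0,"ry":0,"rz":-0.185},{"tx":0,"ty":0,"tz":0,"rx":0,"ry":0,"rz":-0.185},{"tx":0,"ty":0,"tz":0,"rx":0,"ry":0,"rz":-0.185},{"tx":0,"ty":0,"tz":0,"rx":0,"ry":0,"rz":-0.185},{"tx":0,"ty":0,"tz":0,"rx":0,"ry":0,"rz":-0.185}]' 60; python3 go.py .483 .351 .2 134
```

```text
time_s: 16.15
ee_pos: [0.6226, -0.0256, 0.1983]
ee_rot: [[-0.673, 0.739, -0.013], [0.739, 0.673, 0.0], [0.009, -0.01, -1.0]]
contact_force: [0.0, 0.3, -0.7]
gripper_width: 0.0599
t 16.15 pos [ 0.6226 -0.0256  0.1983] yaw 132.3 j6 45.3 tilt [-0.0133  0.0003] F [ 0.   0.3 -0.7] w 0.0599
rz -0.029 rad then tx 367.9 ty 161.2 tz -1.7 mm
```

```bash
python3 -m inch '[{"tx":0,"ty":0,"tz":0,"rx":-0.010,"ry":-0.009,"rz":-0.029},{"tx":40,"ty":18,"tz":0,"rx":0,"ry":0,"rz":0},{"tx":55,"ty":24,"tz":0,"rx":0,"ry":0,"rz":0},{"tx":55,"ty":24,"tz":0,"rx":0,"ry":0,"rz":0},{"tx":55,"ty":24,"tz":0,"rx":0,"ry":0,"rz":0},{"tx":55,"ty":24,"tz":0,"rx":0,"ry":0,"rz":0},{"tx":55,"ty":24,"tz":0,"rx":0,"ry":0,"rz":0},{"tx":40,"ty":18,"tz":0,"rx":0,"ry":0,"rz":0}]'; python3 go.py .483 .351 .2 134
```

```text
time_s: 17.15
ee_pos: [0.4871, 0.3463, 0.1925]
ee_rot: [[-0.671, 0.741, -0.003], [0.741, 0.671, 0.0], [0.002, -0.002, -1.0]]
contact_force: [1.5, 0.1, 1.1]
gripper_width: 0.0601
t 17.15 pos [0.4871 0.3463 0.1925] yaw 132.2 j6 83.2 tilt [-0.0028  0.0003] F [1.5 0.1 1.1] w 0.0601
rz -0.032 rad then tx 6.2 ty 0.3 tz -7.5 mm
```

```bash
python3 -m inch '[{"tx":0,"ty":0,"tz":-5,"rx":0,"ry":0,"rz":-0.032},{"tx":0,"ty":0,"tz":0,"rx":0,"ry":0,"rz":0}]'; python3 go.py .483 .351 .2 134
python3 - <<'E'
from h import *; from station import r
wrist(r,'w8'); print([ (d['confidence'],[d['box'][0]*512,d['box'][1]*384,d['box'][2]*512,d['box'][3]*384]) for d in r.search_frame('wrist','marker_mid')])
E
```

```text
time_s: 17.4
ee_pos: [0.4852, 0.3484, 0.1965]
ee_rot: [[-0.695, 0.719, -0.004], [0.719, 0.695, -0.0], [0.002, -0.003, -1.0]]
contact_force: [0.2, -0.7, 0.2]
gripper_width: 0.0599
t 17.4 pos [0.4852 0.3484 0.1965] yaw 134.0 j6 81.6 tilt [-0.0038 -0.0003] F [ 0.2 -0.7  0.2] w 0.0599
rz 0.001 rad then tx 3.4 ty 0.2 tz -3.5 mm
[(0.77, [239.4112, 108.28799999999998, 266.8032, 225.71519999999998]), (0.72, [1.0752, 75.3024, 86.784, 136.2048])]
```

View pics/w8.png

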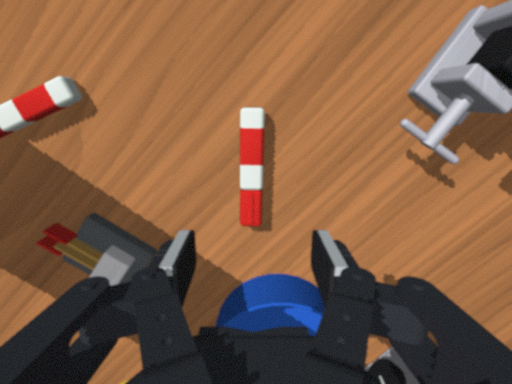

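```bash
python3 wfit.py marker 239 107 267 226 .483 .351 134 3; python3 go.py .483 .351 .031 134
```

```text
marker [0.4819 0.349 ] 133.2 rms 2.24
t 17.55 pos [0.4856 0.3476 0.1963] yaw 133.9 j6 81.6 tilt [-0.0042 -0.0004] F [ 0.1  0.9 -0.1] w 0.0597
rz -0.001 rad then tx 4.3 ty 0.5 tz 165.3 mm
```

View pics/wf_marker.png

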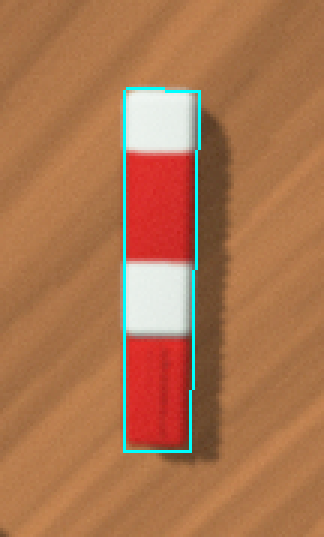

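```bash
python3 -m inch '[{"tx":3.5,"ty":-1,"tz":25,"rx":-0.003,"ry":-0.003,"rz":0.006},{"tx":0,"ty":0,"tz":45,"rx":0,"ry":0,"rz":0},{"tx":0,"ty":0,"tz":40,"rx":0,"ry":0,"rz":0},{"tx":0,"ty":0,"tz":0,"rx":0,"ry":0,"rz":0}]' 60; python3 go.py .482 .3495 .029 133.5
```

```text
time_s: 18.05
ee_pos: [0.4853, 0.345, 0.0847]
ee_rot: [[-0.682, 0.731, 0.003], [0.731, 0.682, 0.001], [-0.001, 0.002, -1.0]]
contact_force: [-0.7, -0.2, 0.8]
gripper_width: 0.0601
t 18.05 pos [0.4853 0.345  0.0847] yaw 133.0 j6 82.4 tilt [0.0025 0.0006] F [-0.7 -0.2  0.8] w 0.0601
rz -0.009 rad then tx 5.5 ty 0.7 tz 55.7 mm
```

```bash
python3 -m inch '[{"tx":5,"ty":0.5,"tz":15,"rx":0.001,"ry":0,"rz":-0.008},{"tx":0,"ty":0,"tz":12,"rx":0,"ry":0,"rz":0},{"tx":0,"ty":0,"tz":0,"rx":0,"ry":0,"rz":0}]'; python3 go.py .482 .3495 .029 133.5
```

```text
time_s: 18.42
ee_pos: [0.4843, 0.3495, 0.0594]
ee_rot: [[-0.686, 0.727, 0.005], [0.727, 0.686, 0.003], [-0.002, 0.006, -1.0]]
contact_force: [0.2, 0.2, 0.2]
gripper_width: 0.0602
t 18.43 pos [0.4843 0.3495 0.0594] yaw 133.3 j6 82.5 tilt [0.0054 0.0025] F [0.2 0.2 0.2] w 0.0602
rz -0.003 rad then tx 1.6 ty -1.7 tz 30.4 mm
```

```bash
python3 -m inch '[{"tx":1,"ty":-1.8,"tz":12,"rx":0.006,"ry":0.002,"rz":-0.003},{"tx":0,"ty":0,"tz":12,"rx":0,"ry":0,"rz":0},{"tx":0,"ty":0,"tz":6,"rx":0,"ry":0,"rz":0},{"tx":0,"ty":0,"tz":0,"rx":0,"ry":0,"rz":0}]'; python3 go.py .482 .3495 .029 133.5
```

```text
time_s: 18.92
ee_pos: [0.4827, 0.3494, 0.0282]
ee_rot: [[-0.689, 0.725, 0.0], [0.725, 0.689, 0.0], [0.0, 0.001, -1.0]]
contact_force: [-0.4, 0.7, -0.1]
gripper_width: 0.0597
t 18.93 pos [0.4827 0.3494 0.0282] yaw 133.5 j6 82.4 tilt [0.0004 0.0004] F [-0.4  0.7 -0.1] w 0.0597
rz 0.001 rad then tx 0.5 ty -0.5 tz -0.8 mm
```

```bash
python3 -m inch '[{"tx":0,"ty":0,"tz":0,"rx":0,"ry":0,"rz":0},{"tx":0,"ty":0,"tz":0,"rx":0,"ry":0,"rz":0},{"tx":0,"ty":0,"tz":0,"rx":0,"ry":0,"rz":0},{"tx":0,"ty":0,"tz":0,"rx":0,"ry":0,"rz":0},{"tx":0,"ty":0,"tz":0,"rx":0,"ry":0,"rz":0}]' 16 40; python3 go.py .482 .3495 .029 133.5; python3 -m inch '[{"tx":0,"ty":0,"tz":-20,"rx":0,"ry":0,"rz":0},{"tx":0,"ty":0,"tz":-40,"rx":0,"ry":0,"rz":0},{"tx":0,"ty":0,"tz":-40,"rx":0,"ry":0,"rz":0},{"tx":0,"ty":0,"tz":-20,"rx":0,"ry":0,"rz":0}]'; python3 go.py .6513 .222 .15 133.5
```

```text
time_s: 19.55
ee_pos: [0.4831, 0.3498, 0.029]
ee_rot: [[-0.689, 0.725, 0.002], [0.725, 0.689, 0.001], [-0.0, 0.002, -1.0]]
contact_force: [-0.3, 0.5, 0.5]
gripper_width: 0.0228
t 19.55 pos [0.4831 0.3498 0.029 ] yaw 133.5 j6 82.4 tilt [0.0016 0.0012] F [-0.3  0.5  0.5] w 0.0228
rz 0.001 rad then tx 0.6 ty -1.0 tz 0.0 mm
time_s: 20.05
ee_pos: [0.4817, 0.3487, 0.1502]
ee_rot: [[-0.689, 0.725, -0.002], [0.725, 0.689, -0.002], [0.0, -0.003, -1.0]]
contact_force: [0.2, 0.1, -0.7]
gripper_width: 0.0232
t 20.05 pos [0.4817 0.3487 0.1502] yaw 133.5 j6 82.4 tilt [-0.0025 -0.0017] F [ 0.2  0.1 -0.7] w 0.0232
rz 0.001 rad then tx -208.6 ty 35.8 tz 0.2 mm
```

```bash
python3 -m inch '[{"tx":-30,"ty":5,"tz":0,"rx":0,"ry":0,"rz":0},{"tx":-50,"ty":9,"tz":0,"rx":0,"ry":0,"rz":0},{"tx":-50,"ty":9,"tz":0,"rx":0,"ry":0,"rz":0},{"tx":-45,"ty":8,"tz":0,"rx":0,"ry":0,"rz":0},{"tx":-25,"ty":4,"tz":0,"rx":0,"ry":0,"rz":0},{"tx":-5,"ty":1,"tz":0,"rx":0,"ry":0,"rz":0},{"tx":0,"ty":0,"tz":0,"rx":0,"ry":0,"rz":0}]'; python3 go.py .6513 .222 .15 133.5
python3 - <<'E'
from h import *; from station import r
im=wrist(r,'w9');hsv=cv2.cvtColor(im['pixels'],cv2.COLOR_RGB2HSV).astype(int)
g=(hsv[...,0]>100)&(hsv[...,0]<122)&(hsv[...,1]>100)
c,k=crop(g.astype(np.uint8)*255,[100,60,400,260],4,3)
h=cv2.convexHull(c.astype(np.int32))[:,0];h=h[(h[:,1]<200)]
P=np.array([ray(im,u,v,.06)[:2] for u,v in h])
s=least_squares(lambda q:np.hypot(*(P-q).T)-.08,[.65,.222],loss='soft_l1',f_scale=.002);print(s.x,np.abs(s.fun).max(),len(P))
s=least_squares(lambda q:np.hypot(*(P-q[:2]).T)-q[2],[.65,.222,.08],loss='soft_l1',f_scale=.002);print(s.x)
E
```

```text
time_s: 20.92
ee_pos: [0.6541, 0.2227, 0.1523]
ee_rot: [[-0.691, 0.723, 0.0], [0.723, 0.691, 0.001], [0.0, 0.001, -1.0]]
contact_force: [0.8, 0.2, -0.7]
gripper_width: 0.0229
t 20.93 pos [0.6541 0.2227 0.1523] yaw 133.7 j6 65.1 tilt [0.0004 0.001 ] F [ 0.8  0.2 -0.7] w 0.0229
rz 0.003 rad then tx 1.5 ty -2.5 tz 2.3 mm
[0.64998862 0.22065096] 0.0014336553357273962 32
[0.64876414 0.2219603  0.07863684]
```

View pics/w9.png

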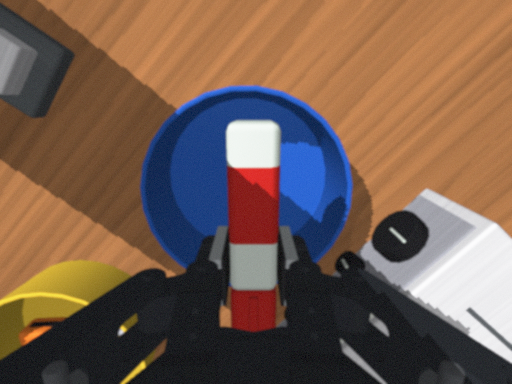

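```bash
python3 - <<'E'
from h import *; from station import r
im=wrist(r); o=r.observe();p=np.array(o['ee_pos']);R=np.array(o['ee_rot'])
for x in(57,60,63,66): print(x,proj(im,np.array([p+R@[x/1e3,0,.009],p+R@[x/1e3,0,.029]])).round(1).tolist())
m=im['pixels'][115:135,253].astype(int);print([tuple(a) for a in m[:12]])
E
python3 go.py .650 .2215 .034 133.5
```

```text
57 [[251.1, 137.1], [251.4, 132.1]]
60 [[251.1, 130.0], [251.4, 125.9]]
63 [[251.1, 122.7], [251.4, 119.6]]
66 [[251.1, 115.3], [251.4, 113.2]]
[(np.int64(32), np.int64(69), np.int64(134)), (np.int64(31), np.int64(67), np.int64(134)), (np.int64(33), np.int64(66), np.int64(135)), (np.int64(49), np.int64(74), np.int64(137)), (np.int64(88), np.int64(109), np.int64(147)), (np.int64(141), np.int64(154), np.int64(167)), (np.int64(182), np.int64(194), np.int64(191)), (np.int64(212), np.int64(222), np.int64(213)), (np.int64(227), np.int64(234), np.int64(229)), (np.int64(237), np.int64(244), np.int64(239)), (np.int64(244), np.int64(249), np.int64(246)), (np.int64(245), np.int64(249), np.int64(245))]
t 21.02 pos [0.6537 0.2232 0.1525] yaw 133.7 j6 65.1 tilt [0.0005 0.001 ] F [ 0.2  0.4 -0.9] w 0.0228
rz 0.004 rad then tx 1.3 ty -3.8 tz 118.5 mm
```

Far end at row ~119.5, as predicted for a centred hold. Lower it.

```bash
python3 -m inch '[{"tx":1.3,"ty":-3.8,"tz":15,"rx":0,"ry":0,"rz":0},{"tx":0,"ty":0,"tz":20,"rx":0,"ry":0,"rz":0},{"tx":0,"ty":0,"tz":15,"rx":0,"ry":0,"rz":0},{"tx":0,"ty":0,"tz":0,"rx":0,"ry":0,"rz":0}]'; python3 go.py .650 .2215 .034 133.5
```

```text
time_s: 21.52
ee_pos: [0.6473, 0.2251, 0.1026]
ee_rot: [[-0.695, 0.719, 0.001], [0.719, 0.695, 0.002], [0.0, 0.002, -1.0]]
contact_force: [-0.6, 0.1, 0.5]
gripper_width: 0.023
t 21.52 pos [0.6473 0.2251 0.1026] yaw 134.0 j6 65.1 tilt [0.0014 0.0019] F [-0.6  0.1  0.5] w 0.023
rz 0.009 rad then tx -4.5 ty -0.5 tz 68.6 mm
```

```bash
python3 -m inch '[{"tx":-4.5,"ty":-0.5,"tz":10,"rx":0.002,"ry":0,"rz":0.007},{"tx":0,"ty":0,"tz":14,"rx":0,"ry":0,"rz":0},{"tx":0,"ty":0,"tz":0,"rx":0,"ry":0,"rz":0}]'; python3 go.py .650 .2215 .034 133.5
```

```text
time_s: 21.9
ee_pos: [0.6506, 0.2219, 0.0781]
ee_rot: [[-0.69, 0.724, 0.001], [0.724, 0.69, 0.001], [-0.0, 0.001, -1.0]]
contact_force: [0.2, 0.1, -0.2]
gripper_width: 0.0231
t 21.9 pos [0.6506 0.2219 0.0781] yaw 133.6 j6 65.2 tilt [0.0012 0.0009] F [ 0.2  0.1 -0.2] w 0.0231
rz 0.002 rad then tx 0.2 ty -0.7 tz 44.1 mm
```

```bash
python3 -m inch '[{"tx":0,"ty":-0.7,"tz":12,"rx":0.001,"ry":0,"rz":0},{"tx":0,"ty":0,"tz":12,"rx":0,"ry":0,"rz":0},{"tx":0,"ty":0,"tz":10,"rx":0,"ry":0,"rz":0},{"tx":0,"ty":0,"tz":6,"rx":0,"ry":0,"rz":0},{"tx":0,"ty":0,"tz":3,"rx":0,"ry":0,"rz":0},{"tx":0,"ty":0,"tz":0,"rx":0,"ry":0,"rz":0}]'; python3 go.py .650 .2215 .034 133.5
```

```text
time_s: 22.65
ee_pos: [0.6504, 0.2213, 0.034]
ee_rot: [[-0.69, 0.724, 0.002], [0.724, 0.69, 0.001], [-0.001, 0.002, -1.0]]
contact_force: [0.1, 0.6, -1.2]
gripper_width: 0.0224
t 22.65 pos [0.6504 0.2213 0.034 ] yaw 133.6 j6 65.2 tilt [0.0017 0.0006] F [ 0.1  0.6 -1.2] w 0.0224
rz 0.002 rad then tx 0.4 ty -0.2 tz 0.0 mm
```

```bash
python3 -m inch '[{"tx":0,"ty":0,"tz":0.5,"rx":0,"ry":0,"rz":0},{"tx":0,"ty":0,"tz":0,"rx":0,"ry":0,"rz":0},{"tx":0,"ty":0,"tz":0,"rx":0,"ry":0,"rz":0}]' 42;  python3 -m inch '[{"tx":0,"ty":0,"tz":-10,"rx":0,"ry":0,"rz":0},{"tx":0,"ty":0,"tz":-25,"rx":0,"ry":0,"rz":0},{"tx":0,"ty":0,"tz":-50,"rx":0,"ry":0,"rz":0},{"tx":0,"ty":0,"tz":-50,"rx":0,"ry":0,"rz":0},{"tx":0,"ty":0,"tz":-40,"rx":0,"ry":0,"rz":0},{"tx":0,"ty":0,"tz":0,"rx":0,"ry":0,"rz":0}]';python3 - <<'E'
from h import *; from station import r
wrist(r,'w10')
E
python3 go.py .35 .22 .25 134
```

```text
time_s: 23.02
ee_pos: [0.6508, 0.2215, 0.0336]
ee_rot: [[-0.69, 0.724, 0.002], [0.724, 0.69, 0.001], [-0.001, 0.002, -1.0]]
contact_force: [-0.4, 0.6, -0.3]
gripper_width: 0.042
time_s: 23.78
ee_pos: [0.6501, 0.2213, 0.217]
ee_rot: [[-0.69, 0.724, 0.003], [0.724, 0.69, 0.001], [-0.002, 0.003, -1.0]]
contact_force: [0.4, -0.5, -0.4]
gripper_width: 0.0421
t 23.82 pos [0.6495 0.221  0.2151] yaw 133.6 j6 65.2 tilt [0.001  0.0003] F [-0.1 -0.3 -0.6] w 0.0416
rz -0.007 rad then tx 207.3 ty -216.2 tz -34.9 mm
```

View pics/w10.png

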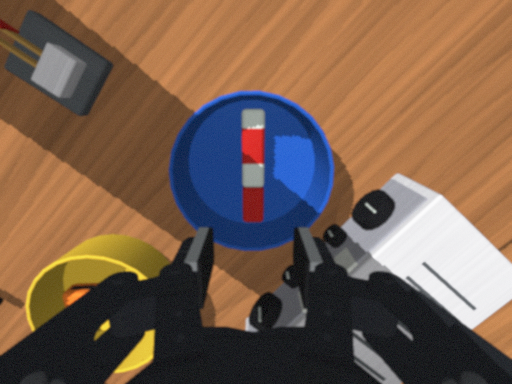

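```bash
python3 - <<'E'
from h import *; from station import r
im=wrist(r)
d=np.array([-.69,.724,0])
c=np.array([.6508,.2215,0])
print('flat prediction ends', [proj(im,np.array([c+s*.063*d+[0,0,z] for z in(.005,.025)])).round(1).tolist() for s in(1,-1)])
cv2.imwrite('pics/w11.png',cv2.resize(im['pixels'][80:260,160:345,::-1],None,fx=3.2,fy=3.2,interpolation=cv2.INTER_CUBIC))
E
python3 -m inch '[{"tx":30,"ty":-30,"tz":-20,"rx":0,"ry":0,"rz":0},{"tx":40,"ty":-40,"tz":-15,"rx":0,"ry":0,"rz":0},{"tx":40,"ty":-40,"tz":0,"rx":0,"ry":0,"rz":0},{"tx":40,"ty":-40,"tz":0,"rx":0,"ry":0,"rz":0},{"tx":40,"ty":-40,"tz":0,"rx":0,"ry":0,"rz":0},{"tx":30,"ty":-30,"tz":0,"rx":0,"ry":0,"rz":0},{"tx":0,"ty":0,"tz":0,"rx":0,"ry":0,"rz":0}]'
python3 - <<'E'
from station import r
import cv2
for n in ['top','scene']:
    im=r.get_image(n);p=im['pixels'];p=p[60:260,70:440] if n=='top' else p[160:340,100:420]
    cv2.imwrite(f'pics/{n}1.png',cv2.resize(p[:,:,::-1],None,fx=2.1,fy=2.1,interpolation=cv2.INTER_CUBIC))
E
```

```text
flat prediction ends [[[253.3, 109.3], [253.4, 110.0]], [[253.4, 218.1], [253.4, 224.9]]]
time_s: 24.75
ee_pos: [0.3242, 0.2252, 0.2398]
ee_rot: [[-0.689, 0.725, -0.018], [0.725, 0.689, -0.008], [0.007, -0.019, -1.0]]
contact_force: [1.3, -0.6, 0.1]
gripper_width: 0.0417
```

View pics/w11.png

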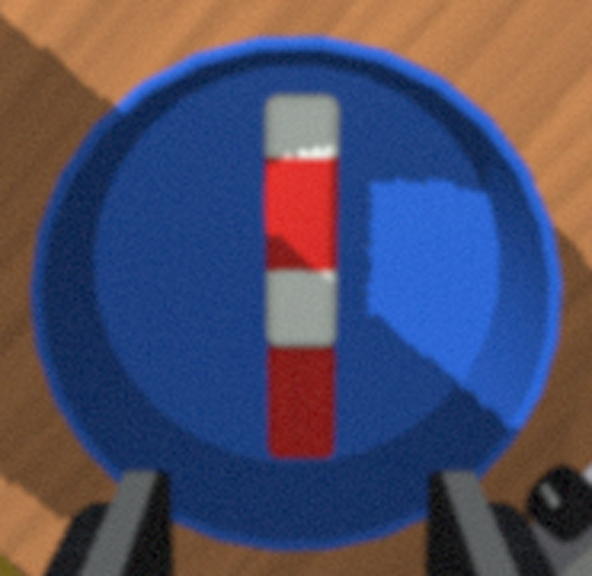

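View pics/top1.png

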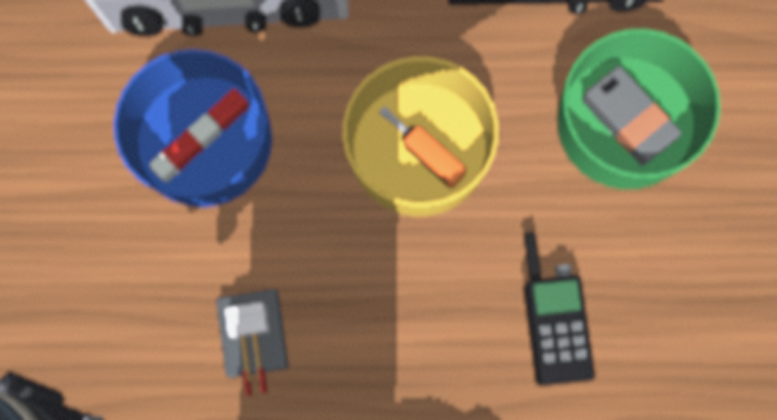

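View pics/scene1.png

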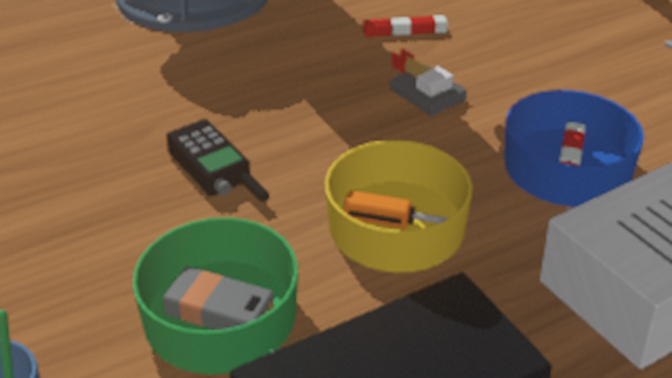

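```bash
python3 -m inch '[{"tx":0,"ty":0,"tz":0,"rx":0,"ry":0,"rz":0},{"tx":0,"ty":0,"tz":0,"rx":0,"ry":0,"rz":0}]'; python3 -c "
from station import r
print(r.finish_job())"
```

```text
time_s: 25.1
ee_pos: [0.3284, 0.226, 0.2391]
ee_rot: [[-0.687, 0.726, -0.018], [0.726, 0.687, -0.008], [0.006, -0.018, -1.0]]
contact_force: [-0.7, 0.4, -0.4]
gripper_width: 0.0417
the job is handed in; nothing more can be done
None
```

I put the battery pack in the green bin, the screwdriver in the yellow bin and the left-most marker in the blue bin. Each was held all the way to the bin floor before I opened the gripper. I handed the job in at 25.1 s of the 69 s allowed; no verdict is reported.

**Final pictures:** the top, scene and wrist views show all three items flat and near the centre of their bins. The marker's ends fall within about 2 px of where a flat, centred pose should put them. By eye, the bins, scanner and morse paddle stand where they were. The arm is clear of everything, and the force reading is near zero.

**Checks that failed or disagreed:**
- The battery fit in the wrist picture lost the lower half of the mask, but the outline still matched.
- The first screwdriver fit was badly off, so I redid it with a cleaner mask. It then agreed with the top camera to about 1 mm.
- Bin centres from the top and wrist cameras differed by 2–3 mm at most, well inside the margin.

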